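# Load two tins into a spring-loaded tin dispenser

## Task

Load the two round tins into the spring-loaded dispenser, one at a time: set a tin flat on the sprung platform between the four rods and push it down until both catches snap back over it, then set the second tin on top and push the pile further down until the catches snap over that one too. Leave both tins held flat under the catches, and do not move or knock over the tape roll and the jar.

Things in the scene. Friction and masses are not known exactly. Their poses are not given: they have to be found in the camera images.
- tin_1: closed round flat tin with a blue slip lid, 68 mm diameter, 24 mm high, about 60 g; lies flat on the bench; origin at the centre of its underside, z up. The two tins are alike and either may go first
- tin_2: the other tin, the same: 68 mm diameter, 24 mm high; origin at the centre of its underside
- dispenser: tin dispenser, fixed to the bench, turned up to 0.4 rad about z: dark wooden base 140 (x) x 100 (y) x 10 mm with four upright steel rods and, front and back on its x axis, two brackets with sprung catches. Origin: centre of the base's underside, on the axis of the pile; z up. Its two sides along its y axis are open: fingers that close along y have room there
- rods_top (a point): point on the dispenser's axis level with the rod tips, 110 mm above the bench. The four rods, 8 mm thick, stand at x = +-33.2, y = +-20.8 mm from the axis in the dispenser's frame; their top 12 mm are tapered to lead a tin in, below that they leave it 1.5 mm play all round. The catch brackets: 30 mm wide in y, 46 to 60 mm from the axis in x, up to 105 mm above the bench
- catch_level (a point): point on the dispenser's axis at the height of the catches' flat undersides, 85 mm above the bench. The catches reach in to 28 mm from the axis, are 22 mm wide and have steep sloping tops. A tin pushed straight down at its centre shoves them apart; when its top is 2 mm or more below this level they snap back over it, and the spring then holds its top up against them at 85 mm
- platform_top (a point): centre of the top of the sprung platform, a 50 mm disc; at rest 96 mm above the bench. The first tin set on it has its top at 120 mm. The second tin, set above the first one, rests at first on the slopes of the catches, its underside about 94 and its top about 118 mm above the bench, perhaps a little tilted
- platform (a joint): how far the platform has sunk (m): 0 at rest, 0.034 with one tin under the catches, 0.058 with two, stop at 0.066. The spring pushes up with about 3 N at rest and 8 N with two tins; passing the catches takes a few N more (in all under 15 N). The weight of a tin alone does not sink it
- catch_front (a joint): how far the catch on the dispenser's -x side is pushed outward (m): 0 sprung in, 0.006 while a tin passes, at most 0.012
- catch_back (a joint): the same for the catch on the +x side
- tape_roll: roll of paper tape lying flat, 69 mm diameter, 18 mm high, with a hole: a bystander, to be left alone; origin at the centre of its underside
- jar: small stoppered glass jar standing upright, 27 mm diameter, 61 mm high: a bystander, to be left alone; origin at the centre of its underside
There are look-alikes about, which are no part of the job. Leave any green look-alike of the tin_2 alone.

How it is judged:
By the outcome, as a careful person would: the job done as asked, in the order asked, and still so for the second after the job is handed in, with the robot touching nothing.
It also fails if it takes over 72 s, if anything falls off the work surface, if the arm or the gripper's body presses on something with over 40 N, if the wrist force passes 120 N, or if a joint passes its speed limit or range.

## Robot

A 6-joint arm with a two-finger parallel gripper is mounted at the origin on a cart in front of the work surface, level with it; the furniture and walls round the work are solid. World frame = base frame: x ahead of the robot, y to its left, z up, the work surface at z = 0. Lengths are in m, angles in rad, forces in N, time in s.
With the tool pointing down it reaches from about 0.35 to 0.85 m from the base axis. Payload 8.1 kg.
Tool frame: the origin (TCP) lies midway between the tips of the shut fingers; the grasp point (between the pads) lies 19 mm behind it (robot.grip_point_offset is the distance from the TCP to the grasp point, in m); z points along the fingers, y is the line along which they close (so a half turn about z gives the same grasp; the last joint's range is limited). The gripper opens to 93 mm and grips with 3 to 60 N. Pads are 15 mm wide; open, the fingers measure 128 mm over their backs; the gripper's body (75 mm by 188 mm) begins 65 mm behind the grasp point.
Start: joints at [-1.333, 0.13, 1.488, -0, 1.523, -0.085], TCP at [0.19, -0.569, 0.219] pointing down, gripper open.
Joint ranges: [-2.96, 2.96], [-0.89, 2.26], [0.02, 2.5], [-1.34, 4.48], [0, 2.73], [-2.66, 2.66]. Speed limits (rad/s): [2.39, 2.39, 2.79, 3.14, 3.14, 3.14].

## Interface

Orientations are given as a rotation vector (axis times angle).
In Python, from plant import robot, read_camera, job gives the robot as it stands.
- The arm moves only by the shell command python3 -m inch 'ROWS' [FORCE]. ROWS is JSON, one flat list of numbers, 5 for each row, row after row: the shift along the world's x, y, z in mm, then the turn about the world's z in degrees, then the opening in per cent of the stroke, from 0 (shut) to 100 (fully open). In form: [dx, dy, dz, yaw, hand, dx, dy, dz, yaw, hand, ...]. A call has 1 to 10 rows; each row is the pose to reach, as a shift and turn from the pose commanded when the call began; what a row does not reach only later rows make up. A row lasts 1/12 s, in which the tool goes at most 41.7 mm and 7.16 degrees, less where a joint would pass 70% of its speed; a pose out of reach is approached as far as the arm can. A call with a gripper value outside its range is refused whole. The fingers move at their own pace and stop on an object; FORCE is the grip in N (left out, the last holds). Time passes only in rows, so rows that repeat a pose let the fingers close. It gives the time, the measured TCP pose, the force, the opening and the grip force at its end, in the units of the state.
- robot.read_state(): the state, without advancing time (a new reading comes with each control period).
- read_camera(name): name is "scene" or "side" or "wrist"; returns a dict with "image" (420x560x3 uint8, blue, green, red), "K" (3x3 intrinsics, pixels), "extrinsics" (4x4, takes a point from world to camera coordinates); the wrist camera has in their place "mount" (4x4, takes a point from camera to tool coordinates, whose origin is the TCP and whose axes are the flange's). Camera axes: x right, y down, z forward; pixel columns grow to the right and rows downward; lengths in m; the calibration is good to about 2 mm. The wrist camera is an equidistant fisheye: a pixel r from the principal point sees the ray r / f radians off the axis. A picture is of the moment at which its call begins: read the wrist's pose just before it. There is no depth.
- job.close_job(): hands the job in; it is judged then, once.
The state is a dict: "t": time; "q": joint angles; "dq": joint speeds; "joint_torque": joint torques, N m; "tool_pos": TCP position; "orientation": TCP orientation; "force": force on the tool from outside, world axes, zero at the start; "wrist_torque": the same for the moment, N m; "opening": finger opening in m; "gripper_force": force on a finger pad.
Only numpy, scipy, OpenCV 4.12 (cv2) and the standard library are available. Lean on these libraries where they do the work, as an engineer would, in place of code of your own. Each camera call takes 0.05 s, during which the arm holds its last target. There are 200 camera calls.

## Working session

There is one attempt and no reset: what is moved stays moved. The work goes in short steps, Python scripts to look and compute and a shell command to move; the robot and the scene stay as the last step left them, time stands still between calls to the robot, and variables do not carry over. Pictures are saved under pics/ and viewed, at most 10 in all, crops included, and the job is handed in when it is done.

```bash
mkdir -p pics; ls
python3 - <<'E'
from plant import robot, read_camera
import cv2, numpy as np
s=robot.read_state(); print({k:np.round(v,3).tolist() for k,v in s.items()}, robot.grip_point_offset)
ims=[]
for n in ("scene","side","wrist"):
    c=read_camera(n); cv2.imwrite(f"pics/{n}0.png",c["image"]); ims.append(c["image"])
    print(n,np.round(c["K"],2).tolist(),np.round(c.get("extrinsics",c.get("mount")),4).tolist())
E
```

```text
pics
{'t': 0.0, 'q': [-1.333, 0.131, 1.489, -0.0, 1.523, -0.085], 'dq': [0.0, -0.0, -0.002, 0.0, -0.002, 0.002], 'joint_torque': [0.001, -55.984, -49.176, 0.077, 0.035, -0.0], 'tool_pos': [0.19, -0.568, 0.218], 'orientation': [-3.099, -0.505, 0.0], 'force': [0.634, 0.087, 0.04], 'wrist_torque': [0.015, -0.031, 0.005], 'gripper_force': 0.0, 'opening': 0.093} 0.0188
scene [[425.53, 0.0, 278.05], [0.0, 425.53, 212.99], [0.0, 0.0, 1.0]] [[-0.7922, -0.6102, -0.0059, 0.4246], [-0.4233, 0.5564, -0.715, 0.3128], [0.4395, -0.564, -0.6991, 0.7365], [0.0, 0.0, 0.0, 1.0]]
side [[493.15, 0.0, 280.24], [0.0, 493.15, 206.86], [0.0, 0.0, 1.0]] [[0.9988, -0.0483, -0.0095, -0.5634], [-0.0364, -0.594, -0.8036, 0.0652], [0.0331, 0.803, -0.5951, 1.1087], [0.0, 0.0, 0.0, 1.0]]
wrist [[325.19, 0.0, 283.21], [0.0, 325.19, 210.26], [0.0, 0.0, 1.0]] [[0.0006, -0.9652, -0.2615, 0.0724], [1.0, 0.0007, -0.0001, -0.0006], [0.0002, -0.2615, 0.9652, -0.1658], [0.0, 0.0, 0.0, 1.0]]
```

View pics/scene0.png

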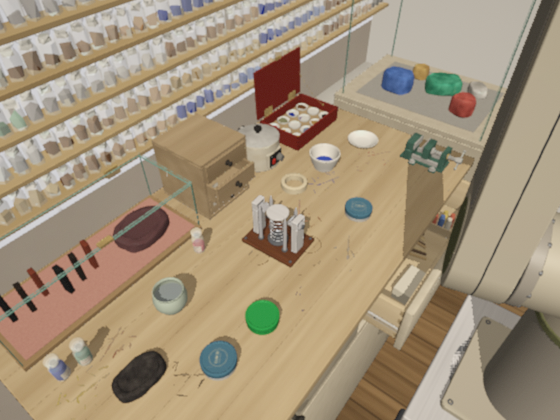

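View pics/side0.png

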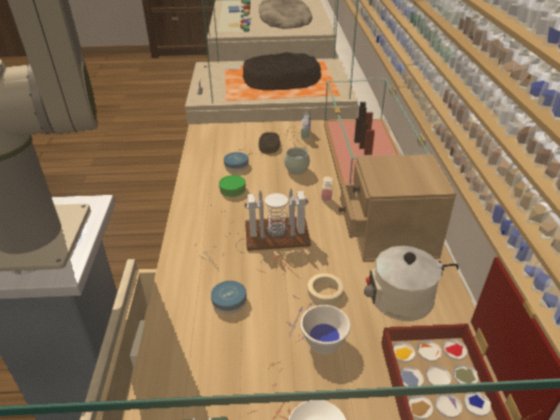

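Candidates for tins: blue at scene (358,208) / side (228,295); blue at scene (218,359) / side (236,160). The look-alike is green at scene (263,317) / side (232,185). The tape roll is at scene (294,183) and the jar at (197,240). The dispenser is at scene (278,235) / side (277,225). I choose the two blue ones and check them in one close crop.

```bash
cat > h.py <<'E'
import numpy as np, cv2
from plant import robot, read_camera
from scipy.spatial.transform import Rotation as R
def cast(c,uv,z):
    K,E=c["K"],c["extrinsics"]; d=np.linalg.inv(K)@[uv[0],uv[1],1.]
    Rm,t=E[:3,:3],E[:3,3]; o=-Rm.T@t; d=Rm.T@d
    return o+d*(z-o[2])/d[2]
def proj(c,p):
    E=c["extrinsics"]; q=c["K"]@(E[:3,:3]@np.asarray(p)+E[:3,3]); return q[:2]/q[2]
def wcast(c,s,uv,z):
    K,M=c["K"],c["mount"]; v=(np.array(uv)-K[:2,2])/K[0,0]; r=np.hypot(*v)
    d=np.r_[v/max(r,1e-9)*np.sin(r),np.cos(r)]
    Rt=R.from_rotvec(s["orientation"]).as_matrix(); p=np.array(s["tool_pos"])
    o=Rt@M[:3,3]+p; d=Rt@M[:3,:3]@d
    return o+d*(z-o[2])/d[2]
def blue(im,lo=(95,90,50),hi=(112,255,255)):
    m=cv2.inRange(cv2.cvtColor(im,cv2.COLOR_BGR2HSV),np.array(lo),np.array(hi))
    m=cv2.morphologyEx(m,cv2.MORPH_CLOSE,np.ones((5,5)))
    return [c for c in cv2.findContours(m,0,2)[0] if cv2.contourArea(c)>150]
def state(): return robot.read_state()
E
python3 - <<'E'
from h import *
cr=[]
for n,box,tins in (("scene",(235,185,325,275),[(358,208),(218,359)]),("side",(235,180,325,270),[(228,295),(236,160)])):
    c=read_camera(n); im=c["image"]
    for k in blue(im):
        x,y,w,h=cv2.boundingRect(k); m=cv2.moments(k); u=np.array([m["m10"],m["m01"]])/m["m00"]
        if min(np.hypot(*(u-t)) for t in tins)<15: print(n,u.round(1),(x,y,w,h),cast(c,u,.017).round(4), "jar/roll n/a")
    x0,y0,x1,y1=box; cr.append(cv2.resize(im[y0:y1,x0:x1],(400,400),interpolation=cv2.INTER_CUBIC))
    for t in tins: cr.append(cv2.resize(im[t[1]-25:t[1]+25,t[0]-25:t[0]+25],(200,200)))
    for nm,t,z in (("jar",{"scene":(197,232),"side":(327,187)}[n],.03),("roll",{"scene":(294,183),"side":(325,289)}[n],.01),("green",{"scene":(263,316),"side":(232,185)}[n],.02)): print(n,nm,cast(c,t,z).round(3))
top=np.hstack([cr[0],cr[3]]); bot=np.hstack([cr[1],cr[2],cr[4],cr[5]])
cv2.imwrite("pics/crop1.png",np.vstack([top,bot]))
E
```

```text
scene [218.1 359. ] (201, 341, 36, 37) [0.4566 0.2803 0.017 ] jar/roll n/a
scene [358.  207.8] (346, 198, 25, 20) [ 0.4549 -0.2174  0.017 ] jar/roll n/a
scene jar [0.702 0.088 0.03 ]
scene roll [ 0.64  -0.205  0.01 ]
scene green [0.447 0.163 0.02 ]
side jar [0.684 0.109 0.03 ]
side roll [ 0.641 -0.211  0.01 ]
side green [0.451 0.147 0.02 ]
```

View pics/crop1.png

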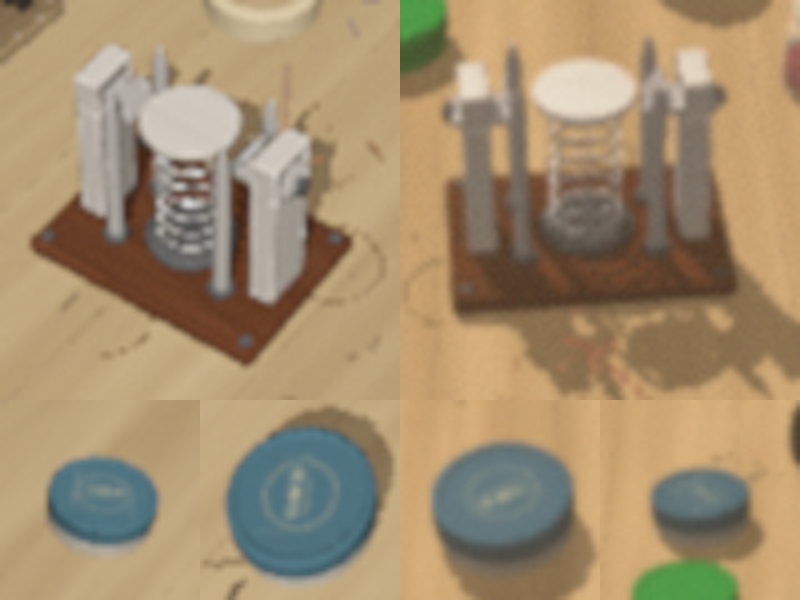

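Crop: both chosen tins are blue with a pale body. The dispenser's platform is at scene (278,212.5) / side (276.6,200.3), with base corners at scene (242.9,239.5), (290.1,266.5), (313.8,239).

Run:
```python
from h import *
S=read_camera("scene"); D=read_camera("side")
P1=cast(S,(277.8,212.5),.096);P2=cast(D,(276.6,200.3),.096);print("plat",P1.round(4),P2.round(4))
a,b,c=[cast(S,u,.010) for u in((242.9,239.5),(290.1,266.5),(313.8,239))]
print("sceneedges",a.round(4),b.round(4),c.round(4),np.linalg.norm(a-b),np.linalg.norm(b-c),"yaw",np.arctan2(*(a-b)[1::-1]),np.arctan2(*(b-c)[1::-1]),"ctr",((a+c)/2).round(4))
a,b,c=[cast(D,u,.010) for u in((245.6,221),(247.8,250.2),(310.4,245.3))]
print("side",np.linalg.norm(a-b),np.linalg.norm(b-c),"yaw",np.arctan2(*(c-b)[1::-1]),np.arctan2(*(a-b)[1::-1]),"ctr",((a+c)/2).round(4))
for u in((228,294.5),(236,159.5)):print(cast(D,u,.019).round(4))
s=state();print(s["t"],s["tool_pos"],(R.from_rotvec(s["orientation"]).as_matrix()).round(3).tolist())
```

```text
plat [ 0.552  -0.0208  0.096 ] [ 0.5558 -0.0308  0.096 ]
sceneedges [0.6159 0.0294 0.01  ] [0.4822 0.0268 0.01  ] [ 0.4865 -0.0712  0.01  ] 0.13375640610301362 0.09811877058286823 yaw 0.01887957843182543 1.6147708814757522 ctr [ 0.5512 -0.0209  0.01  ]
side 0.10100771022580322 0.13441778934698861 yaw 0.058731857655020335 1.6251444002864155 ctr [ 0.5552 -0.0345  0.01  ]
[ 0.4545 -0.2231  0.019 ]
[0.4579 0.271  0.019 ]
0.35 [ 0.19032875 -0.5688779   0.21837948] [[0.948, 0.317, -0.0], [0.317, -0.948, 0.0], [0.0, -0.0, -1.0]]
```

```bash
python3 -m inch '[27,35,0,-2,100, 54,70,0,-4,100, 80,105,0,-6,100, 107,140,0,-8,100, 133,175,0,-10,100, 160,210,0,-12,100, 186,245,0,-14,100, 213,280,0,-16,100, 240,315,0,-16,100, 265,349,-20,-16,100]' 30; python3 -m inch '[0,0,-20,0,100,0,0,-40,0,100,0,0,-40,0,100]'
python3 - <<'E'
from h import *
s=state(); c=read_camera("wrist"); cv2.imwrite("pics/w1.png",c["image"])
print(s["t"],s["tool_pos"],s["orientation"],R.from_rotvec(s["orientation"]).as_matrix()[:,1])
for k in blue(c["image"]):
    m=cv2.moments(k);u=np.array([m["m10"],m["m01"]])/m["m00"]
    pts=np.array([wcast(c,s,p[0].astype(float),.024)[:2] for p in k],np.float32)
    print(u.round(1),cv2.boundingRect(k),wcast(c,s,u,.024).round(4),cv2.minEnclosingCircle(pts))
E
```

```text
t: 1.18
tool_pos: [0.4436, -0.2378, 0.2089]
orientation: [3.138, 0.068, 0.007]
force: [0.1, -0.8, 0.2]
opening: 0.0929
gripper_force: 0.0
t: 1.43
tool_pos: [0.4397, -0.2365, 0.1619]
orientation: [-3.137, -0.072, 0.008]
force: [-1.7, -0.2, -1.1]
opening: 0.0932
gripper_force: 0.0
1.4333 [ 0.43971144 -0.23645473  0.16190526] [-3.13715205 -0.0718404   0.00810196] [ 0.04576598 -0.99894524 -0.00372494]
[267.2 181.8] (234, 149, 67, 66) [ 0.4561 -0.2194  0.024 ] ((0.4556492865085602, -0.21884891390800476), 0.032295454293489456)
```

View pics/w1.png

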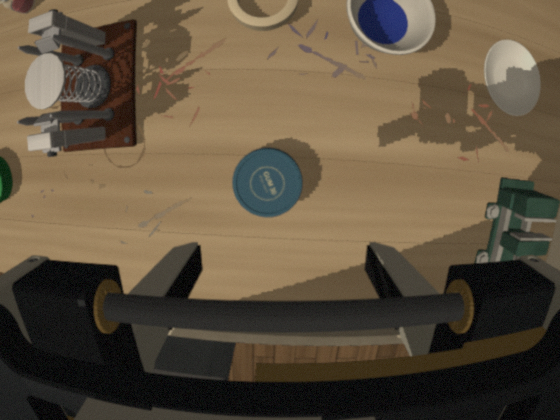

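The wrist view shows the tin at (267,182) and the dispenser at upper left, near (85,85). The tin works out at (0.456, -0.219), which agrees with the scene view.

```bash
python3 -m inch '[0,0,0,0,100,0,0,0,0,100,0,0,0,0,100]'
python3 - <<'E'
from h import *
s=state(); c=read_camera("wrist")
print(s["t"],s["tool_pos"],R.from_rotvec(s["orientation"]).as_matrix()[:,1:].round(4).tolist())
for k in blue(c["image"]):
    pts=np.array([wcast(c,s,p[0].astype(float),.024)[:2] for p in k],np.float32)
    print(cv2.boundingRect(k),cv2.minEnclosingCircle(pts),cv2.fitEllipse(pts))
E
```

```text
t: 1.73
tool_pos: [0.4418, -0.2399, 0.1677]
orientation: [3.139, 0.067, 0.003]
force: [0.0, -0.8, 0.5]
opening: 0.0932
gripper_force: 0.0
1.7333 [ 0.44182164 -0.23989148  0.16771952] [[0.0424, 0.002], [-0.9991, -0.0014], [0.0015, -1.0]]
(231, 152, 65, 65) ((0.4554043114185333, -0.21903693675994873), 0.032276131212711334) ((0.4554939270019531, -0.21923775970935822), (0.061461206525564194, 0.06315470486879349), 63.69915008544922)
```

```bash
python3 -m inch '[7,10,-20,0,100,14,21,-50,0,100,14,21,-80,0,100,14,21,-100,0,100,14,21,-100,0,100,14,21,-100,0,100,14,21,-100,0,100]'
python3 - <<'E'
from h import *
s=state(); c=read_camera("wrist")
print(s["t"],s["tool_pos"])
for k in blue(c["image"]):
    pts=np.array([wcast(c,s,p[0].astype(float),.024)[:2] for p in k],np.float32)
    print(cv2.boundingRect(k),cv2.minEnclosingCircle(pts),cv2.fitEllipse(pts))
E
```

```text
t: 2.37
tool_pos: [0.4563, -0.2188, 0.068]
orientation: [3.14, 0.068, 0.003]
force: [0.3, 0.3, -0.0]
opening: 0.0927
gripper_force: 0.0
2.3667 [ 0.45629937 -0.2187685   0.06800577]
(238, 187, 94, 89) ((0.4559241831302643, -0.21882356703281403), 0.03282514587044716) ((0.4557117223739624, -0.21886897087097168), (0.06331337243318558, 0.0637667253613472), 119.96331787109375)
```

```bash
python3 -m inch '[0,0,-25,0,100,0,0,-45,0,100,0,0,-58,0,100,0,0,-63,0,100,0,0,-63,0,100,0,0,-63,0,100]'; python3 -m inch '[0,0,0,0,60,0,0,0,0,60,0,0,0,0,60,0,0,0,0,60,0,0,0,0,60,0,0,0,0,60,0,0,0,0,60]' 30
```

```text
t: 2.92
tool_pos: [0.4563, -0.2186, 0.0046]
orientation: [3.14, 0.068, 0.003]
force: [0.8, 0.8, 0.6]
opening: 0.0927
gripper_force: 0.0
t: 3.5
tool_pos: [0.4557, -0.2181, 0.0036]
orientation: [3.14, 0.068, 0.001]
force: [-2.7, 0.6, 4.6]
opening: 0.0672
gripper_force: 30.0
```

```bash
python3 -m inch '[0,0,30,0,60,0,0,70,0,60,0,0,110,0,60,0,0,150,0,60,0,30,180,0,60,0,65,195,0,60,0,100,195,0,60,0,135,195,0,60,0,170,195,0,60,0,190,195,0,60]'; python3 -m inch '[0,0,0,0,60,0,0,0,0,60,0,0,0,0,60,0,0,0,0,60]'
python3 - <<'E'
from h import *
s=state(); c=read_camera("wrist"); print(s["tool_pos"]); cv2.imwrite("pics/w2.png",c["image"])
cv2.imwrite("pics/w2v.png",cv2.resize(c["image"],(784,588)))
E
```

```text
t: 4.33
tool_pos: [0.4547, -0.0248, 0.1978]
orientation: [-3.14, -0.07, 0.0]
force: [0.8, -0.1, -0.4]
opening: 0.067
gripper_force: 30.0
t: 4.67
tool_pos: [0.4552, -0.0288, 0.1978]
orientation: [3.141, 0.067, -0.001]
force: [0.7, 0.2, -0.0]
opening: 0.0669
gripper_force: 30.0
[ 0.45517881 -0.02878118  0.19779391]
```

View pics/w2v.png

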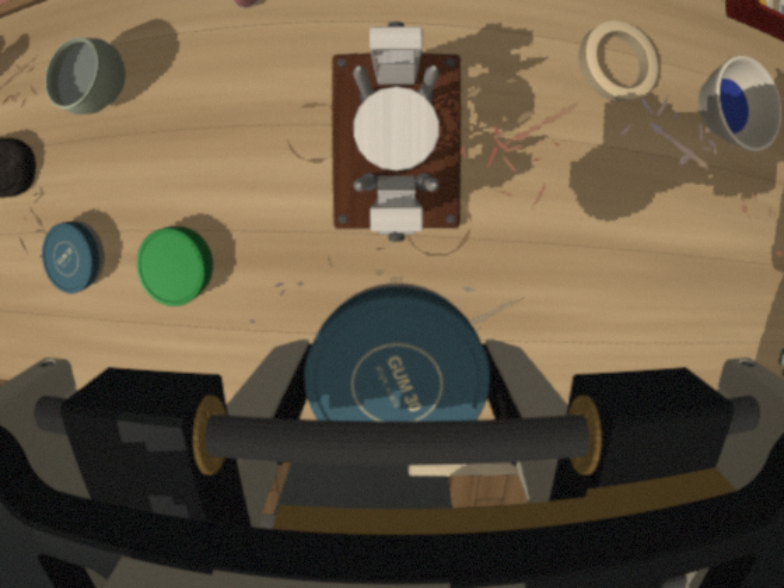

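The wrist view shows the platform disc at (396,128) in the enlarged picture and base corners at about (333,55), (461,55), (460,228), (334,228). The held tin is at (398,370), and the green look-alike next to tin_2 is at (175,265).

```bash
cat >> h.py <<'E'
def worldpts(c,s,k,z): return np.array([wcast(c,s,p[0].astype(float),z)[:2] for p in k],np.float32)
E
python3 - <<'E'
from h import *
s=state(); c=read_camera("wrist"); im=c["image"]
g=cv2.inRange(im,(120,120,120),(255,255,255)); m0=np.zeros_like(g); cv2.circle(m0,(283,92),33,255,-1)
g=cv2.morphologyEx(g&m0,cv2.MORPH_OPEN,np.ones((25,25),np.uint8)[:15,:15])
k=max(cv2.findContours(g,0,1)[0],key=cv2.contourArea); w=worldpts(c,s,k,.096)
print("plat",cv2.boundingRect(k),cv2.fitEllipse(w),cv2.minEnclosingCircle(w))
hsv=cv2.cvtColor(im,cv2.COLOR_BGR2HSV); b=cv2.inRange(hsv,(0,110,20),(12,255,140)); b|=0
m0[:]=0; cv2.rectangle(m0,(225,30),(340,172),255,-1); b&=m0
ys,xs=np.nonzero(b); w=np.array([wcast(c,s,(float(x),float(y)),.010)[:2] for x,y in zip(xs,ys)],np.float32)
print("base",cv2.minAreaRect(w),xs.min(),xs.max(),ys.min(),ys.max())
for P in ((333,55),(461,55),(460,228),(334.5,228)): print(wcast(c,s,(np.array(P)+.5)/1.4-.5,.010).round(4))
for P in ((395.5,29),(397,231)): print("br",wcast(c,s,np.array(P)/1.4,.105).round(4))
for k in blue(im,(95,60,30)):
    r=cv2.boundingRect(k); 
    if r[2]>80: print("held",r,wcast(c,s,(r[0]+r[2]/2-.5,r[1]+55),s["tool_pos"][2]+.02))
print(s["tool_pos"],R.from_rotvec(s["orientation"]).as_matrix()[:,1:].round(4).tolist())
E
```

```text
plat (253, 63, 59, 57) ((0.5546260476112366, -0.023217281326651573), (0.04807310178875923, 0.048321112990379333), 38.386505126953125) ((0.5546426773071289, -0.02358144335448742), 0.02505963109433651)
base ((0.5545710921287537, -0.025550108402967453), (0.1367468237876892, 0.10212558507919312), 2.769845485687256) 237 332 39 162
[0.6209 0.028  0.01  ]
[ 0.6252 -0.0707  0.01  ]
[ 0.4877 -0.0766  0.01  ]
[0.4834 0.0217 0.01  ]
br [ 0.6123 -0.021   0.105 ]
br [ 0.4947 -0.0269  0.105 ]
held (217, 205, 133, 97) [ 0.46271401 -0.02790704  0.2178386 ]
[ 0.45522113 -0.02889101  0.1978386 ] [[0.042, -0.0005], [-0.9991, -0.0002], [0.0002, -1.0]]
```

```bash
python3 -m inch '[30,2,0,0,60,60,3,0,0,60,90,5,-20,0,60,99,5,-45,0,60,99,5,-55,0,60,99,5,-55,0,60,99,5,-55,0,60,99,5,-55,0,60]'
cat >> h.py <<'E'
def held(c,s):
    k=max(blue(c["image"],(95,60,30)),key=cv2.contourArea)
    w=worldpts(c,s,k,s["tool_pos"][2]+.020)
    # forward arc (largest x) of the rim only
    w=w[w[:,0]>s["tool_pos"][0]+.014]
    A=np.c_[2*w,np.ones(len(w))]; a=np.linalg.lstsq(A,(w**2).sum(1),rcond=None)[0]
    return a[:2],np.sqrt(a[2]+a[:2]@a[:2]),len(w),w[:,0].max(),(w[:,1].min(),w[:,1].max())
E
python3 - <<'E'
from h import *
s=state(); c=read_camera("wrist"); print(s["tool_pos"],held(c,s))
a=read_camera("scene")["image"][150:280,215:355]; b=read_camera("side")["image"][150:280,205:345]
cv2.imwrite("pics/p1.png",np.vstack([np.hstack([cv2.resize(a,(400,371)),cv2.resize(b,(400,371))])]))
E
```

```text
t: 5.43
tool_pos: [0.5543, -0.0233, 0.1444]
orientation: [3.141, 0.067, 0.002]
force: [1.0, 0.0, -0.4]
opening: 0.0668
gripper_force: 30.0
[ 0.55432219 -0.02331614  0.1443997 ] (array([ 0.55885169, -0.02260193]), np.float64(0.030122155081567088), 93, np.float32(0.5891812), (np.float32(-0.052838452), np.float32(0.0056460816)))
```

View pics/p1.png

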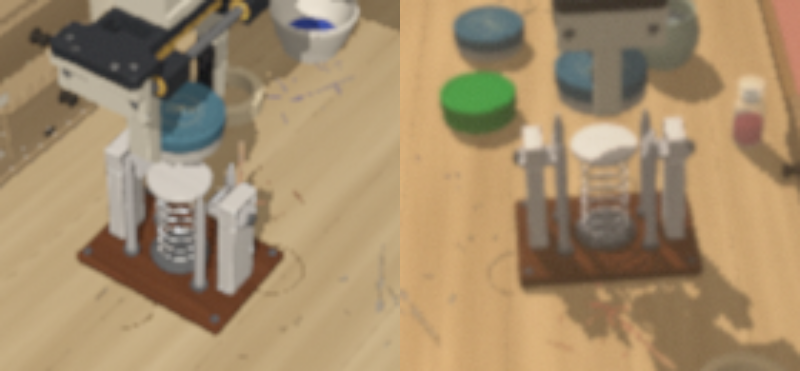

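The tin is held flat over the dispenser, aligned to within about 1–2 mm. I'll lower it while watching the force.

```bash
python3 -m inch '[-0.5,-0.5,-12,0,60,-0.5,-0.5,-24,0,60,-0.5,-0.5,-28,0,60,-0.5,-0.5,-31,0,60,-0.5,-0.5,-31,0,60]'; python3 -m inch '[0,0,-2,0,60,0,0,-4,0,60,0,0,-6,0,60,0,0,-6,0,60]';python3 -m inch '[0,0,-2,0,60,0,0,-4,0,60,0,0,-5,0,60,0,0,-5,0,60]'
```

```text
t: 6.0
tool_pos: [0.5527, -0.0231, 0.1104]
orientation: [-3.14, -0.069, 0.004]
force: [-0.3, -0.7, -0.7]
opening: 0.0666
gripper_force: 30.0
t: 6.33
tool_pos: [0.5537, -0.0233, 0.1058]
orientation: [-3.141, -0.068, 0.0]
force: [0.1, -0.2, 0.1]
opening: 0.0667
gripper_force: 30.0
t: 6.67
tool_pos: [0.5539, -0.0234, 0.1009]
orientation: [3.141, 0.068, 0.0]
force: [1.0, -0.5, -1.4]
opening: 0.0671
gripper_force: 30.0
```

```bash
python3 -m inch '[0,0,-3,0,60,0,0,-6,0,60,0,0,-9,0,60,0,0,-12,0,60,0,0,-15,0,60,0,0,-15,0,60]' 45;python3 -m inch '[0,0,-4,0,60,0,0,-8,0,60,0,0,-12,0,60,0,0,-16,0,60,0,0,-20,0,60,0,0,-20,0,60]';python3 -m inch '[0,0,-2,0,60,0,0,-4,0,60,0,0,-6,0,60,0,0,-6,0,60,0,0,-6,0,60,0,0,-6,0,60]'
```

```text
t: 7.17
tool_pos: [0.5545, -0.0234, 0.0862]
orientation: [3.141, 0.068, 0.002]
force: [2.7, -0.3, 0.8]
opening: 0.0666
gripper_force: 45.0
t: 7.67
tool_pos: [0.5544, -0.0235, 0.0659]
orientation: [3.141, 0.068, 0.002]
force: [5.1, -1.3, -1.9]
opening: 0.0666
gripper_force: 45.0
t: 8.17
tool_pos: [0.5545, -0.0234, 0.0607]
orientation: [3.141, 0.068, 0.002]
force: [3.3, 0.2, 3.6]
opening: 0.0669
gripper_force: 45.0
```

Run:
```python
from h import *
a=read_camera("scene")["image"][150:280,215:355]; b=read_camera("side")["image"][150:280,205:345]
cv2.imwrite("pics/p2.png",np.hstack([cv2.resize(a,(400,371)),cv2.resize(b,(400,371))]))
for i in range(3): s=state(); print(s["force"].round(1),s["wrist_torque"].round(2))
```

```text
[ 3.6 -0.3  4.9] [-0.16 -0.55  0.07]
[ 3.6 -0.3  4.9] [-0.16 -0.55  0.07]
[ 3.6 -0.3  4.9] [-0.16 -0.55  0.07]
```

View pics/p2.png

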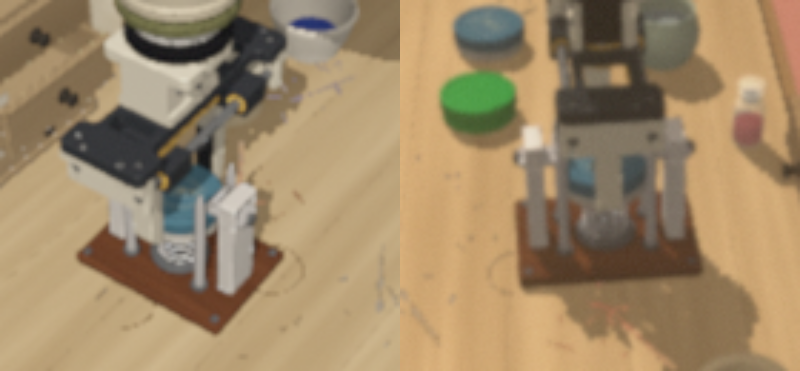

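The tin is down between the rods. I'll press slightly more, release and retract.

```bash
python3 -m inch '[0,0,-2,0,60,0,0,-2,0,60,0,0,-2,0,100,0,0,-2,0,100,0,0,-2,0,100,0,0,-2,0,100,0,0,-2,0,100]'; python3 -m inch '[0,0,30,0,100,0,0,70,0,100,0,0,110,0,100,-33,0,140,0,100,-66,0,140,0,100,-100,0,140,0,100,-100,0,140,0,100,-100,0,140,0,100,-100,0,140,0,100]'
python3 - <<'E'
from h import *
s=state(); c=read_camera("wrist"); print(s["tool_pos"])
a=c["image"][10:140,210:360]; b=read_camera("side")["image"][150:280,205:345]
cv2.imwrite("pics/p3.png",np.hstack([cv2.resize(a,(430,371)),cv2.resize(b,(370,371))]))
for k in blue(c["image"],(95,60,30)):
    u=cv2.moments(k);print((u["m10"]/u["m00"],u["m01"]/u["m00"]),cv2.contourArea(k),[np.array(cv2.minEnclosingCircle(worldpts(c,s,k,z))[0]).round(4) for z in(.024,.085)])
E
```

```text
t: 8.85
tool_pos: [0.5531, -0.0232, 0.0574]
orientation: [-3.141, -0.068, 0.002]
force: [0.6, -0.7, -1.8]
opening: 0.0921
gripper_force: 0.0
t: 9.6
tool_pos: [0.4542, -0.0234, 0.1984]
orientation: [3.141, 0.068, 0.002]
force: [0.5, 0.1, 0.3]
opening: 0.0935
gripper_force: 0.0
[ 0.45420284 -0.02337144  0.19837988]
(53.049302219171814, 182.3686799359414) 1457.0 [array([0.4586, 0.2737]), array([0.4709, 0.2211])]
(288.3537446825118, 93.15564141591538) 4270.5 [array([ 0.559 , -0.0234]), array([ 0.5531, -0.0227])]
```

View pics/p3.png

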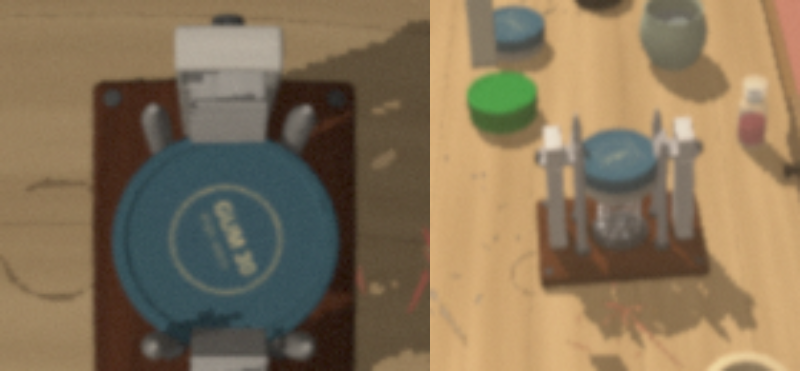

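The first tin is flat under both catches: in the wrist crop the catches overlap its rim at top (225,130) and bottom (230,340). Now tin_2 at about (0.458, 0.273).

```bash
python3 -m inch '[0,35,0,0,100,1,70,0,0,100,2,105,0,0,100,2,140,0,0,100,3,175,0,0,100,3,210,-20,0,100,4,245,-50,0,100,4,275,-80,0,100,4,297,-110,0,100,4,297,-130,0,100]'; python3 -m inch '[0,0,0,0,100,0,0,0,0,100,0,0,0,0,100,0,0,0,0,100]'
python3 - <<'E'
from h import *
s=state(); c=read_camera("wrist"); print(s["tool_pos"])
for k in blue(c["image"]):
    w=worldpts(c,s,k,.024); print(cv2.boundingRect(k),cv2.minEnclosingCircle(w),cv2.fitEllipse(w)[:2])
E
```

```text
t: 10.53
tool_pos: [0.4565, 0.2775, 0.0643]
orientation: [-3.141, -0.073, 0.005]
force: [0.3, -0.3, 0.0]
opening: 0.093
gripper_force: 0.0
t: 10.87
tool_pos: [0.4597, 0.2738, 0.0703]
orientation: [-3.14, -0.067, -0.005]
force: [-0.2, -0.1, -0.0]
opening: 0.093
gripper_force: 0.0
[0.45970768 0.27377063 0.07028116]
(230, 187, 93, 89) ((0.4578327536582947, 0.2800176739692688), 0.03286433592438698) ((0.45797690749168396, 0.27954256534576416), (0.06301254034042358, 0.06389530003070831))
```

```bash
python3 -m inch '[0,6,-10,0,100,-0.5,6,-20,0,100,-0.5,6,-20,0,100,-0.5,6,-20,0,100]'
python3 - <<'E'
from h import *
s=state(); c=read_camera("wrist"); print(s["tool_pos"])
for k in blue(c["image"]):
    w=worldpts(c,s,k,.024); print(cv2.boundingRect(k),cv2.minEnclosingCircle(w),cv2.fitEllipse(w)[:2])
E
```

```text
t: 11.25
tool_pos: [0.4563, 0.2792, 0.0469]
orientation: [3.14, 0.068, -0.003]
force: [0.2, -0.0, -0.4]
opening: 0.0931
gripper_force: 0.0
[0.45632576 0.27915491 0.04687704]
(232, 189, 104, 98) ((0.4580715000629425, 0.2798502743244171), 0.032782379537820816) ((0.45801299810409546, 0.27970001101493835), (0.06314092129468918, 0.06416691839694977))
```

```bash
python3 -m inch '[0,0,-20,0,100,0,0,-35,0,100,0,0,-43,0,100,0,0,-43,0,100,0,0,-43,0,100]'; python3 -m inch '[0,0,0,0,60,0,0,0,0,60,0,0,0,0,60,0,0,0,0,60,0,0,0,0,60,0,0,0,0,60,0,0,0,0,60]' 30; python3 -m inch '[0,0,40,0,60,0,0,80,0,60,0,0,120,0,60,0,0,160,0,60,0,-35,192,0,60,0,-70,192,0,60,0,-105,192,0,60,0,-140,192,0,60,0,-175,192,0,60,0,-210,192,0,60]'; python3 -m inch '[0,-35,0,0,60,0,-70,0,0,60,0,-93,0,0,60,0,-93,0,0,60,0,-93,0,0,60,0,-93,0,0,60]'
```

```text
t: 11.72
tool_pos: [0.457, 0.2795, 0.005]
orientation: [3.14, 0.068, -0.001]
force: [-0.5, -0.2, 0.2]
opening: 0.093
gripper_force: 0.0
t: 12.3
tool_pos: [0.4577, 0.2798, 0.0056]
orientation: [-3.141, -0.068, -0.001]
force: [-0.7, -0.9, 5.5]
opening: 0.0667
gripper_force: 30.0
t: 13.13
tool_pos: [0.4568, 0.0682, 0.1969]
orientation: [-3.141, -0.069, 0.0]
force: [0.1, 0.4, -0.8]
opening: 0.0669
gripper_force: 30.0
t: 13.63
tool_pos: [0.4572, -0.0229, 0.1968]
orientation: [-3.14, -0.068, 0.001]
force: [0.5, 0.7, -0.8]
opening: 0.0671
gripper_force: 30.0
```

```bash
python3 -m inch '[30,0,0,0,60,60,0,0,0,60,90,0,-20,0,60,97,-0.5,-45,0,60,97,-0.5,-60,0,60,97,-0.5,-75,0,60,97,-0.5,-80,0,60,97,-0.5,-80,0,60,97,-0.5,-80,0,60]' 45;python3 -m inch '[0,0,-4,0,60,0,0,-8,0,60,0,0,-12,0,60,0,0,-16,0,60,0,0,-16,0,60,0,0,-16,0,60]';python3 -m inch '[0,0,-2,0,60,0,0,-4,0,60,0,0,-6,0,60,0,0,-8,0,60,0,0,-10,0,60,0,0,-12,0,60,0,0,-12,0,60]'
```

```text
t: 14.38
tool_pos: [0.5543, -0.0229, 0.1174]
orientation: [-3.141, -0.07, 0.0]
force: [-0.4, -0.1, -1.0]
opening: 0.0667
gripper_force: 45.0
t: 14.88
tool_pos: [0.5546, -0.0239, 0.1012]
orientation: [-3.141, -0.068, -0.001]
force: [0.9, 0.6, 0.6]
opening: 0.0662
gripper_force: 45.0
t: 15.47
tool_pos: [0.5557, -0.0241, 0.0902]
orientation: [3.14, 0.068, 0.005]
force: [4.0, 0.4, 3.7]
opening: 0.0666
gripper_force: 45.0
```

```bash
python3 -m inch '[0,0,-4,0,60,0,0,-8,0,60,0,0,-12,0,60,0,0,-15,0,60,0,0,-15,0,60,0,0,-15,0,60]' 55;python3 -m inch '[0,0,-3,0,60,0,0,-6,0,60,0,0,-9,0,60,0,0,-12,0,60,0,0,-12,0,60]';python3 -m inch '[0,0,-1,0,60,0,0,-2,0,60,0,0,-3,0,60,0,0,-3,0,60,0,0,-3,0,60,0,0,-3,0,60]'
```

```text
t: 15.97
tool_pos: [0.5556, -0.0241, 0.075]
orientation: [3.14, 0.068, 0.004]
force: [4.1, -0.8, 4.3]
opening: 0.0665
gripper_force: 55.0
t: 16.38
tool_pos: [0.5555, -0.0241, 0.0628]
orientation: [3.14, 0.068, 0.004]
force: [4.2, -0.9, 8.2]
opening: 0.0663
gripper_force: 55.0
t: 16.88
tool_pos: [0.5555, -0.0241, 0.0604]
orientation: [3.14, 0.068, 0.004]
force: [2.8, -0.1, 8.5]
opening: 0.0668
gripper_force: 55.0
```

```bash
python3 -m inch '[0,0,-1.5,0,60,0,0,-1.5,0,60,0,0,-1.5,0,100,0,0,-1.5,0,100,0,0,-1.5,0,100,0,0,-1.5,0,100,0,0,-1.5,0,100]'; python3 -m inch '[0,0,30,0,100,0,0,70,0,100,0,0,110,0,100,-33,0,140,0,100,-66,0,140,0,100,-100,0,140,0,100,-100,0,140,0,100,-100,0,140,0,100,-100,0,140,0,100]'
python3 - <<'E'
from h import *
s=state(); c=read_camera("wrist"); print(s["tool_pos"])
a=c["image"][10:170,210:360]; b=read_camera("side")["image"][150:280,205:345]
cv2.imwrite("pics/p4.png",np.hstack([cv2.resize(a,(400,427)),cv2.resize(b,(400,427))]))
E
```

```text
t: 17.47
tool_pos: [0.5536, -0.0237, 0.0569]
orientation: [-3.141, -0.068, 0.002]
force: [0.6, -0.5, 0.3]
opening: 0.0919
gripper_force: 0.0
t: 18.22
tool_pos: [0.4547, -0.0239, 0.1978]
orientation: [3.141, 0.068, 0.002]
force: [0.1, -0.1, 0.0]
opening: 0.0923
gripper_force: 0.0
[ 0.45467718 -0.02388489  0.1978406 ]
```

View pics/p4.png

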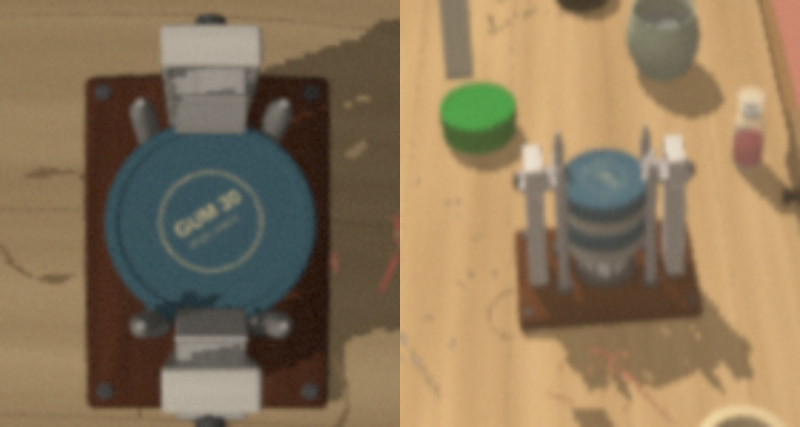

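The wrist crop shows both catches (210,105 and 210,330) over the upper tin. The side crop shows two tins stacked flat near (605,215). The jar and the green tin are where they were. Handing in.

```bash
python3 -c "
from plant import job; print(job.close_job())"
```

```text
the job is handed in; nothing more can be done
None
```

Both blue tins are in the dispenser, stacked flat with both catches over the upper one. I did not move the tape roll, jar or green look-alike. I handed the job in at about 18 s of the 72 s allowed; the hand-in returned no verdict.

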